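Hang the desiccant can on the spring balance by its bail

ROBOT

A 7-joint arm with a two-finger parallel gripper is mounted at the origin on the work surface. World frame = base frame: x ahead of the robot, y to its left, z up, the work surface at z = 0. Lengths are in m, angles in degrees, forces in N, time in s.
With the tool pointing down it reaches from about 0.4 to 0.85 m from the base axis. Payload 4.4 kg.
Tool frame: the origin (TCP) lies between the finger pads; the fingertips stand 17 mm ahead of it and the grasp point (between the pads) lies 2 mm behind it (bot.tip_reach is the distance from the TCP to the fingertips, in m); z points along the fingers, x is the direction in which the jaws open and shut, and the axes are right-handed (so a half turn about z gives the same grasp; the last joint's range is limited). The gripper opens to 94 mm and grips with 3 to 60 N. Pads are 16 mm wide; open, the fingers measure 119 mm over their backs; the gripper's body (75 mm by 177 mm) begins 78 mm behind the grasp point.
Start: joints at [-68.858, 36.005, 2.206, 86.941, -1.547, 57.084, -1.146], TCP at [0.274, 0.59, 0.222] pointing down, gripper open.
Joint ranges: [-175.42, 175.42], [-21.48, 121.26], [-71.46, 75.88], [10.55, 141.38], [-63.04, 243.04], [13.31, 113.54], [-168.57, 168.57]. Speed limits (degrees/s): [147.25, 147.25, 180, 180, 180, 180, 180].

INTERFACE

Orientations are given as a 3x3 rotation matrix whose columns are the frame's x, y, z axes.
In Python, from bench import bot gives the robot as it stands. The module is installed in compiled form; this text tells all that it offers.
- The arm moves only by the shell command python3 -m creep 'ROWS' [OPENING] [FORCE]. ROWS is a JSON object of lists of equal length, an entry for each row: "offset": the shift along the tool's x, y, z in m, a list of three; "delta_rot": the turn, a rotation vector about the tool's x, y, z in degrees, a list of three. A call has 1 to 8 rows; each row shifts and turns the commanded pose from where the row before left it, along the tool's axes as they then stand; what a row does not reach is not made up. A row lasts 1/12 s, in which the tool goes at most 41.7 mm and 7.16 degrees, less where a joint would pass 70% of its speed; a pose out of reach is approached as far as the arm can. A call with a gripper value outside its range is refused whole. OPENING is the finger opening in m, from 0 to 0.094, set as the call begins (- or left out, the last holds). The fingers move at their own pace and stop on an object; FORCE is the grip in N (left out, the last holds). Time passes only in rows, so rows that do not move let the fingers close. It gives the time, the measured TCP pose, the force and the opening at its end, in the units of the state.
- bot.state(): the state, without advancing time (a new reading comes with each control period).
- bot.camera(name): name is "side" or "top"; returns the picture (420x560x3 uint8, red, green, blue); there is no depth.
- bot.camera_info(name): a dict with "mtx" (3x3 intrinsics, pixels), "k1" (the pictures are not rectified: a ray, as slopes to the right and down, at radius r is drawn at 1 + k1 r^2 times it, then the intrinsics apply), "view" (4x4, takes a point from world to camera coordinates). Camera axes: x right, y down, z forward; pixel columns grow to the right and rows downward; lengths in m; the calibration is good to about 2 mm. A picture is of the moment at which its call begins. camera_info takes no time and is no camera call.
- bot.finish_job(): hands the job in, once; it reports no verdict.
Trained networks look in the newest picture that a camera, given by its name, has taken for a name from the list of things; names that differ only in an ending like _2 or _b are one class to them, and where a whole thing is asked for, a point or a joint stands for the part that bears it (a point fixed in the world has none). Each returns a list of dicts, best first, with "conf" (0 to 1); they miss things now and then, are a little off and sometimes report something else, mostly with a low value. They report only what shows in the picture. A call takes as long as a camera call. They do not tell look-alikes from the thing itself.
- bot.boxes_of(camera, target): "point" ([column, row] in pixels, amid what is visible of it).
- bot.mark_of(camera, target): "point" ([column, row] in pixels: a listed point, or the origin of a listed thing).
The state is a dict: "time": time; "joints": joint angles; "joint_vel": joint speeds; "joint_torque": joint torques, N m; "tcp_pos": TCP position; "ee_rot": TCP orientation; "contact_force": force on the tool from outside, world axes, zero at the start; "torque": the same for the moment, N m; "gripper_width": finger opening in m.
Only numpy, scipy, OpenCV 4.12 (cv2) and the standard library are available. Lean on these libraries where they do the work, as an engineer would, in place of code of your own. Each camera call takes 0.05 s, during which the arm holds its last target.

TASK

Weigh the lidded desiccant can: raise its flat-lying wire bail upright while the can still stands on the desk, then lift the can by the bail and hook the bail over both prongs of the spring balance. Slowly ease the can's weight onto the spring until it carries exactly all of it before you let go, so that the hook is neither pressed hard nor jerks up or down, and leave the can hanging there level and still with the vial and the dish undisturbed.

Things in the scene. Friction and masses are not known exactly. Their poses are not given: they have to be found in the camera images.
- can: Closed pale bare-metal can, 96 mm across and 75 mm tall, standing on the desk; with its bail it weighs somewhere between 0.3 and 0.86 kg, unknown beforehand. Origin: centre of its underside, z up its axis. The bail's two pivots lie on its y axis, 60 mm above the underside, at y = +-58 mm.
- bail (a joint): Angle of the can's bail (rad): 0 flat toward the can's -x side, pi/2 upright, pi flat on the +x side; it falls back if let go. A U of 4 mm dark wire: legs 95 mm from pivot to crossbar, 116 mm apart; crossbar parallel to the can's y axis, straight over its middle 104 mm. On its middle a wooden roller, 14 mm diameter, 40 mm long, spins loosely on the wire: the place to grip.
- bail_grip (a point): Centre of the wooden roller, on the axis of the bail's crossbar: 95 mm from the pivot axis; when the bail lies flat it is 60 mm above the desk and its axis 47 mm from the can's wall. When the bail is upright it is 155 mm above the can's underside.
- balance: Spring balance stand fixed to the desk: base plate, brass post, and on top a sprung brass head with a double hook of two parallel dark steel prongs (8 mm round bar, at y = +-41 mm) that run from the head toward -x and turn up at their ends. Origin: on the desk straight below the bottom of the prongs' notches. The bail comes from -x, prongs passing under its crossbar and above the can, then goes down.
- notch_nominal (a point): Fixed mark midway between the notches, where the seated crossbar's axis (parallel to the stand's y) lies, unloaded, if the head is clamped at mid height: 262 mm above the desk. The head is really clamped up to 15 mm higher or lower, not reported. The notch is flat over x = +-5 mm, then slopes up 10 mm to +x; the upturned ends (x = -19 mm) reach 20 mm above the crossbar's seated axis.
- post_foot (a point): Foot of the balance's post on the desk, at x = +105 mm of the stand. The post is 22 mm in diameter (collar 28 mm), the base plate 85 x 130 mm and 14 mm high around it. The head's crossbar runs 102 mm along y above the post, its top 10 mm above the unloaded crossbar seat.
- pull (a joint): How far the balance's hook has sunk (m), 0 to 0.065. It starts to sink at about 1 N, then gives 6.7 mm per newton (150 N/m), hardly damped: a light can sinks it about 14 mm, a heavy one about 50 mm. Over 12 N is pressing hard; moving it faster than 120 mm/s is a jerk, and so is a jump over 50 mm/s on letting go, as happens if the spring then carries some 0.5 N less or more than the can's weight.
- vial: Bystander: corked frosted vial, 25 mm diameter, 51 mm tall, standing between the can and the balance. Origin: centre of its underside.
- dish: Bystander: jade-green fluted dish, 80 mm across, 16 mm high, between the can and the balance. Origin: centre of its underside. Beyond both stands an oak drawer (walls 42 mm high, x from 0.80 to 0.97 m) fixed to the desk.
Not all that is in view belongs to the job. Of the things shaped like the can, the metal one is meant.

How it is judged (in metres and radians):
On the way, in this order (a step that is already met when the one before it is completed fails the run):
1. the bail stands upright (within 0.25 rad) while the can still stands on the desk, not dragged more than 40 mm (value of joint bail between 1.32 and 1.82 rad and height (world z) of can below 0.006 m and distance of can from where it was at the start of the episode below 0.04 m and angle between can's own z axis and vertical below 0.1 rad), for 0.2 s.
2. the bail rests on the hook, loading it by at least 1.5 N, while the bail is still held (contact force between can and balance above 1.5 N and contact force between the fingers and can above 0.5 N and height (world z) of can above 0.015 m and x of bail_grip in the frame of balance between -0.016 and 0.016 m), for 0.2 s.
At the end, for the whole second after the job is handed in: The can hangs off the desk, level (0.15 rad), still (under 30 mm/s), by its upright bail (0.25 rad) from both prongs: crossbar in the notches (14 mm along the prongs, 25 mm across), parallel to the head (0.15 rad) (contact force between can and balance above 1.5 N and height (world z) of can above 0.012 m and x of bail_grip in the frame of balance between -0.014 and 0.014 m and y of bail_grip in the frame of balance between -0.025 and 0.025 m and angle between the y axis of can and the y axis of balance, either way round below 0.15 rad and angle between can's own z axis and vertical below 0.15 rad and value of joint bail between 1.32 and 1.82 rad and linear speed of can below 0.03 m/s); the robot touches nothing.
It fails at once if the hook is loaded with more than 12 N (contact force between can and balance above 12 N).
It fails at once if the hook is jerked (moves faster than 0.12 m/s) (velocity of joint pull above 0.12 m/s or velocity of joint pull below -0.12 m/s).
It fails at once if once let go, the hook jumps up or down faster than 0.05 m/s (contact force between the fingers and can below 0.05 N and (velocity of joint pull above 0.05 m/s or velocity of joint pull below -0.05 m/s)).
It fails at once if the can is tipped by more than 0.6 rad (angle between can's own z axis and vertical above 0.6 rad).
It fails at once if the vial or the dish is moved more than 15 mm (distance of any of vial, dish from where it was at the start of the episode above 0.015 m).
It also fails if it takes over 69 s, if anything falls off the work surface, if the arm or the gripper's body presses on something with over 40 N, if the wrist force passes 120 N, or if a joint passes its speed limit or range.

## Working session

There is one attempt and no reset: what is moved stays moved. The work goes in short steps, Python scripts to look and compute and a shell command to move; the robot and the scene stay as the last step left them, time stands still between calls to the robot, and variables do not carry over. Pictures are saved under pics/ and viewed, and the job is handed in when it is done.

```bash
mkdir -p pics; ls; python3 - <<'E'
from bench import bot
import cv2,json
for n in("side","top"):
    im=bot.camera(n); cv2.imwrite(f"pics/{n}0.png",im[:,:,::-1])
    i=bot.camera_info(n); print(n,i)
    for t in("can","bail_grip","balance","notch_nominal","post_foot","vial","dish"):
        print(t,[( [round(x) for x in d["point"]],round(d["conf"],2)) for d in bot.mark_of(n,t)])
s=bot.state(); print(s)
E
```

```text
pics
side {'mtx': array([[487.61628554,   0.        , 275.02673007],
       [  0.        , 487.61628554, 210.37910758],
       [  0.        ,   0.        ,   1.        ]]), 'k1': -0.022381141782078888, 'view': array([[ 0.99981406, -0.01730951,  0.00849904, -0.53846711],
       [-0.00136964, -0.50337273, -0.86406829,  0.1231595 ],
       [ 0.01923479,  0.86389599, -0.50330284,  1.08037451],
       [ 0.        ,  0.        ,  0.        ,  1.        ]])}
can [([192, 374], 0.7), ([301, 335], 0.63), ([316, 401], 0.62), ([198, 278], 0.62)]
bail_grip [([248, 309], 0.97), ([148, 319], 0.8), ([152, 268], 0.75)]
balance []
notch_nominal [([286, 125], 0.96)]
post_foot [([324, 223], 0.61)]
vial [([246, 266], 0.48)]
dish [([311, 261], 0.57)]
top {'mtx': array([[478.71692646,   0.        , 281.83748396],
       [  0.        , 478.71692646, 211.59437385],
       [  0.        ,   0.        ,   1.        ]]), 'k1': 0.05239740056153844, 'view': array([[-0.02234767, -0.99957803, -0.0185564 , -0.01572188],
       [-0.99562491,  0.02393605, -0.09032224,  0.55337962],
       [ 0.09072829,  0.01645672, -0.
[... 490 characters left out ...]
395,  -1.14676178]), 'joint_vel': array([ 0.02156664,  0.11068282,  0.07991348, -0.00339503, -0.0970074 ,
       -0.07322644, -0.00175603]), 'joint_torque': array([-3.33011212e-04, -5.49522758e+01,  1.14258405e+00, -1.86940187e+01,
       -5.23272052e-02,  1.54598162e-02, -9.96719763e-06]), 'tcp_pos': array([0.2737669 , 0.58953568, 0.22249331]), 'ee_rot': array([[ 4.21265013e-01,  9.06937587e-01, -4.32912047e-05],
       [ 9.06937588e-01, -4.21265013e-01,  1.87660546e-05],
       [-1.21742963e-06, -4.71679030e-05, -9.99999999e-01]]), 'contact_force': array([-0.27893597,  1.02414915,  0.49715872]), 'torque': array([-0.03678374,  0.01492874,  0.05094386]), 'gripper_width': 0.09425427827051037}
```

View pics/side0.png

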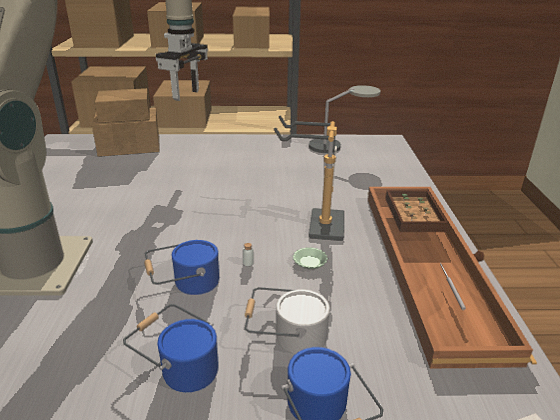

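View pics/top0.png

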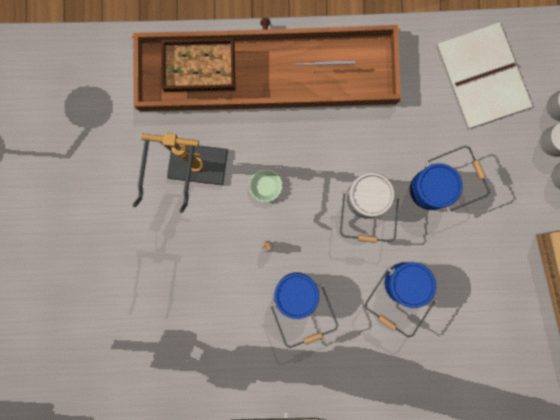

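Candidates shaped like the can are, in the top view, blue (297,295), blue (411,285), blue (437,187) and pale metal (371,195). In the side view the pale one is at (301,320), with its roller at (250,309). I choose the pale metal one and check it in a crop.

```bash
cat > h.py <<'E'
from bench import bot
import numpy as np, cv2
from scipy.optimize import least_squares
I={n:bot.camera_info(n) for n in("side","top")}
def proj(n,p):
    c=I[n];V=c["view"];q=np.asarray(p,float)@V[:3,:3].T+V[:3,3]
    s=q[...,:2]/q[...,2:];s=s*(1+c["k1"]*(s**2).sum(-1,keepdims=True))
    return s*[c["mtx"][0,0],c["mtx"][1,1]]+c["mtx"][:2,2]
def atz(n,uv,z):
    f=lambda x:proj(n,[x[0],x[1],z])-uv
    return np.r_[least_squares(f,[0.6,0]).x,z]
def tri(a,b):
    f=lambda x:np.r_[proj("side",x)-a,proj("top",x)-b]
    r=least_squares(f,[0.6,0,0.1]);return r.x,np.abs(r.fun).max()
def crop(n,im,u0,v0,u1,v1,k,name):
    cv2.imwrite(name,cv2.resize(im[v0:v1,u0:u1,::-1],None,fx=k,fy=k,interpolation=cv2.INTER_CUBIC))
E
python3 - <<'E'
from h import *
im=cv2.imread("pics/top0.png")[:,:,::-1]; crop("top",im,320,150,440,260,5,"pics/c1.png")
crop("top",im,120,110,250,220,5,"pics/c2.png")
im=cv2.imread("pics/side0.png")[:,:,::-1]; crop("side",im,230,270,340,380,5,"pics/c3.png")
crop("side",im,260,95,360,245,4,"pics/c4.png")
print("grip",tri([248,309],[367,238]))
for n,uv in(("top",[370,196]),("side",[301,335])): print("can origin",atz(n,uv,0))
print("vial",atz("top",[269,248],0),atz("side",[246,266],0))
print("dish",atz("top",[266,186],0),atz("side",[311,261],0))
print("post",atz("top",[199,164],0),atz("side",[324,223],0))
print("notch nominal side z.262",atz("side",[286,125],.262))
E
```

```text
grip (array([ 0.48677012, -0.21120652,  0.05928392]), np.float64(0.6961911758504016))
can origin [ 0.58617672 -0.23111277  0.        ]
can origin [ 0.58306695 -0.21676509  0.        ]
vial [0.47239351 0.00303452 0.        ] [ 0.47377898 -0.00300689  0.        ]
dish [0.61538749 0.00712679 0.        ] [0.62040815 0.01496037 0.        ]
post [0.67071408 0.16173164 0.        ] [0.66701319 0.17868949 0.        ]
notch nominal side z.262 [0.56464462 0.1820961  0.262     ]
```

View pics/c1.png

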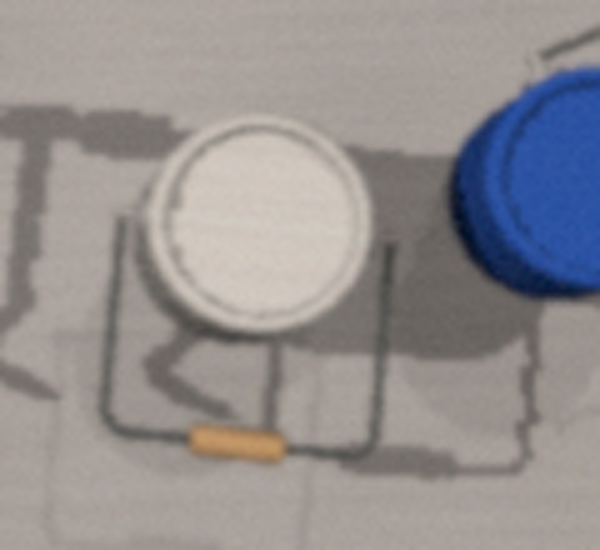

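View pics/c2.png

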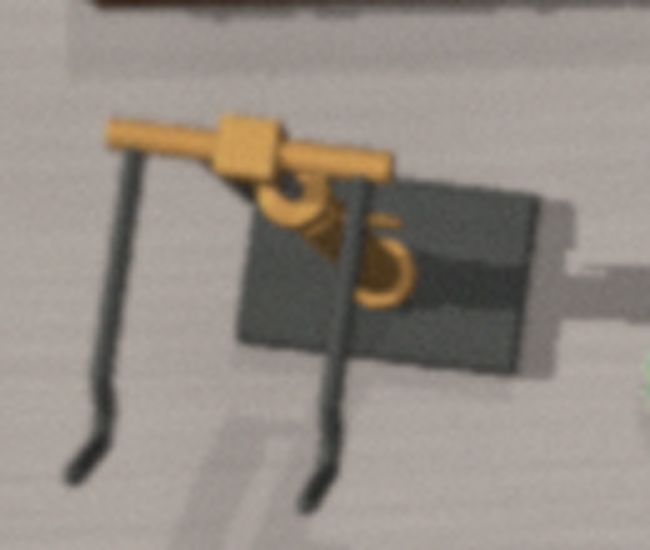

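View pics/c3.png

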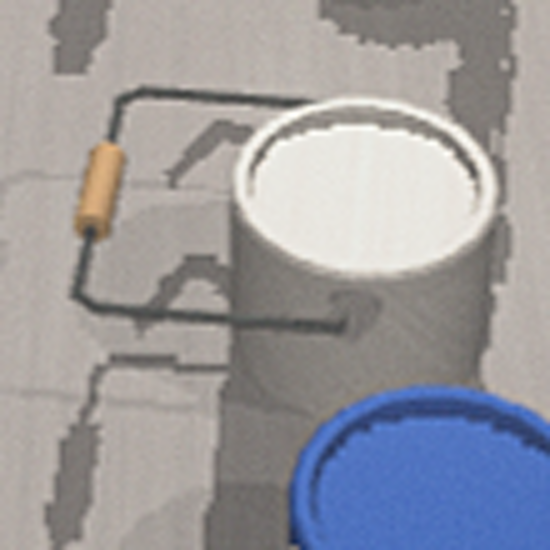

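View pics/c4.png

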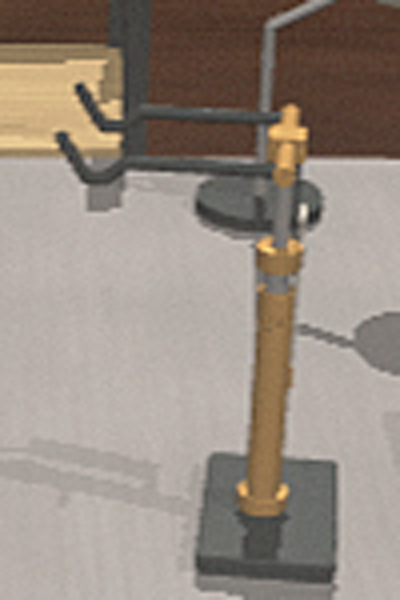

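```bash
cat > fit0.py <<'E'
from h import *
def R(a):return np.array([[np.cos(a),-np.sin(a),0],[np.sin(a),np.cos(a),0],[0,0,1]])
canpts=[("top",(358.4,237.6),(-.095,.02,.06)),("top",(376.8,239.8),(-.095,-.02,.06)),("top",(371.8,194.6),(0,0,.075)),
("top",(344.4,193),(0,.058,.06)),("top",(398.4,198.6),(0,-.058,.06)),
("side",(252,299.4),(-.095,.02,.06)),("side",(248,316.4),(-.095,-.02,.06)),("side",(299,335.4),(0,-.058,.06))]
def rc(p):
    return np.concatenate([proj(n,R(p[2])@np.array(q)+[p[0],p[1],0])-uv for n,uv,q in canpts])
r=least_squares(rc,[.58,-.22,0]);print("can",r.x,np.degrees(r.x[2]));print(r.fun.reshape(-1,2).round(1))
bp=[("top",(134.8,205.6),(-.0185,.041,'t')),("top",(181.6,211),(-.0185,-.041,'t')),
("side",(280,117),(-.0185,.041,'t')),("side",(275.5,128.75),(-.0185,-.041,'t')),
("side",(284,139.5),(-.004,-.041,'n')),("side",(287.5,126.5),(-.004,.041,'n')),
("top",(141,136.6),(.105,.051,'h')),("top",(198.5,143.2),(.105,-.051,'h')),
("top",(199,164),(.105,0,'0')),("side",(324,223),(.105,0,'0'))]
off={'t':.017,'n':-.006,'h':.004}
def rb(p):
    o=[]
    for n,uv,q in bp:
        z=0 if q[2]=='0' else p[3]+off[q[2]]
        o.append(proj(n,R(p[2])@np.array([q[0],q[1],0])+[p[0],p[1],z])-uv)
    return np.concatenate(o)
r=least_squares(rb,[.565,.18,0,.26]);print("bal",r.x,np.degrees(r.x[2]));print(r.fun.reshape(-1,2).round(1))
E
python3 fit0.py
```

```text
can [ 0.58134674 -0.22311461 -0.13257653] -7.596075483985394
[[-0.9 -0.1]
 [-0.7 -0.3]
 [ 0.3 -0.6]
 [-0.2 -0.9]
 [-0.5 -0.8]
 [-1.4  1.7]
 [-1.  -0.4]
 [ 0.1  0.9]]
bal [ 0.56318423  0.18027318 -0.14091719  0.2494298 ] -8.07396007677851
[[ 0.  -1.8]
 [-0.1 -1.7]
 [-0.5  0. ]
 [-0.3  0.6]
 [-2.5 -0. ]
 [-2.1  0.1]
 [ 0.6 -0.7]
 [-0.5 -0.7]
 [-1.6  1.6]
 [ 0.6  2.7]]
```

Crops c1 and c3 confirm the pale metal can, with its flat bail pointing to −x and the roller at top (367,239). First I turn the tool so the jaws open along the can's x axis (yaw −7.6°).

```bash
python3 -m creep '{"offset":[[0,0,0],[0,0,0],[0,0,0],[0,0,0],[0,0,0],[0,0,0],[0,0,0],[0,0,0]],"delta_rot":[[0,0,6.6],[0,0,6.6],[0,0,6.6],[0,0,6.6],[0,0,6.6],[0,0,6.6],[0,0,6.6],[0,0,6.6]]}' 0.045 30
python3 -m creep '{"offset":[[0,0,0],[0,0,0],[0,0,0],[0,0,0],[0,0,0]],"delta_rot":[[0,0,6.6],[0,0,6.6],[0,0,6.7],[0,0,0],[0,0,0]]}'
cat > plan.py <<'E'
import sys
from h import *
# usage: plan x y z n -> rows for TCP target from current
s=bot.state();t=np.array([float(a) for a in sys.argv[1:4]])
d=s["ee_rot"].T@(t-s["tcp_pos"])
print("tool offset mm",(d*1000).round(1),"dist",np.linalg.norm(d).round(4),"yaw",np.degrees(np.arctan2(s["ee_rot"][1,0],s["ee_rot"][0,0])).round(2),"t",s["time"])
if len(sys.argv)>4: print("per row",(d/int(sys.argv[4])).round(4))
E
python3 plan.py .43 .18 .222 12; python3 plan.py .487 -.211 .13 24
```

```text
time: 1.47
tcp_pos: [0.2737, 0.5896, 0.2225]
ee_rot: [[0.978, 0.207, -0.0], [0.207, -0.978, 0.0], [-0.0, -0.0, -1.0]]
contact_force: [0.2, 0.1, -0.6]
gripper_width: 0.0464
time: 1.88
tcp_pos: [0.2735, 0.5896, 0.2224]
ee_rot: [[0.992, -0.129, 0.0], [-0.129, -0.992, -0.0], [0.0, 0.0, -1.0]]
contact_force: [-0.5, -0.1, -0.6]
gripper_width: 0.0447
tool offset mm [208.  386.    0.5] dist 0.4385 yaw -7.41 t 1.8833
per row [0.0173 0.0322 0.    ]
tool offset mm [314.9 766.4  92.6] dist 0.8337 yaw -7.41 t 1.8833
per row [0.0131 0.0319 0.0039]
```

```bash
python3 -m creep '{"offset":[[0.0155,0.0325,0],[0.0155,0.0325,0],[0.0155,0.0325,0],[0.0155,0.0325,0],[0.0155,0.0325,0],[0.0155,0.0325,0],[0.0155,0.0325,0],[0.0155,0.0325,0]],"delta_rot":[[0,0,0],[0,0,0],[0,0,0],[0,0,0],[0,0,0],[0,0,0],[0,0,0],[0,0,0]]}'
python3 -m creep '{"offset":[[0.0155,0.0325,0],[0.0155,0.0325,0],[0.0155,0.0325,0],[0.0155,0.0325,0]],"delta_rot":[[0,0,0],[0,0,0],[0,0,0],[0,0,0]]}'
python3 plan.py .487 -.211 .16 12
```

```text
time: 2.55
tcp_pos: [0.3625, 0.3139, 0.2228]
ee_rot: [[0.992, -0.129, 0.0], [-0.129, -0.992, 0.001], [0.0, -0.001, -1.0]]
contact_force: [0.3, -0.2, 0.4]
gripper_width: 0.0452
time: 2.88
tcp_pos: [0.4068, 0.1768, 0.2228]
ee_rot: [[0.992, -0.129, 0.001], [-0.129, -0.992, 0.001], [0.001, -0.001, -1.0]]
contact_force: [0.7, 0.4, 0.6]
gripper_width: 0.045
tool offset mm [129.3 374.3  62.6] dist 0.4009 yaw -7.39 t 2.8833
per row [0.0108 0.0312 0.0052]
```

```bash
python3 -m creep '{"offset":[[0.011,0.031,0.005],[0.011,0.031,0.005],[0.011,0.031,0.005],[0.011,0.031,0.005],[0.011,0.031,0.005],[0.011,0.031,0.005],[0.011,0.031,0.005],[0.011,0.031,0.005]],"delta_rot":[[0,0,0],[0,0,0],[0,0,0],[0,0,0],[0,0,0],[0,0,0],[0,0,0],[0,0,0]]}'
python3 -m creep '{"offset":[[0.011,0.031,0.005],[0.011,0.031,0.005],[0.011,0.031,0.005],[0.009,0.032,0.006],[0,0,0],[0,0,0]],"delta_rot":[[0,0,0],[0,0,0],[0,0,0],[0,0,0],[0,0,0],[0,0,0]]}'
python3 - <<'E'
from h import *
for n in("side","top"):
    im=bot.camera(n); cv2.imwrite(f"pics/{n}1.png",im[:,:,::-1])
    print([( [round(x,1) for x in d["point"]],round(d["conf"],2)) for d in bot.mark_of(n,"bail_grip")])
    crop(n,im,180 if n=="side" else 300,200 if n=="side" else 150,380 if n=="side" else 440,380 if n=="side" else 270,3 if n=="side" else 5,f"pics/{n}1c.png")
    print(proj(n,bot.state()["tcp_pos"]))
E
python3 plan.py .487 -.211 .058 8
```

```text
time: 3.55
tcp_pos: [0.4612, -0.0807, 0.1825]
ee_rot: [[0.992, -0.129, 0.001], [-0.129, -0.992, 0.0], [0.001, -0.0, -1.0]]
contact_force: [0.9, 0.2, -0.5]
gripper_width: 0.0447
time: 4.05
tcp_pos: [0.4855, -0.2108, 0.1612]
ee_rot: [[0.991, -0.134, -0.0], [-0.134, -0.991, -0.001], [-0.0, 0.001, -1.0]]
contact_force: [0.2, 0.9, 0.4]
gripper_width: 0.0451
[([148.0, 322.4], 0.92), ([248.7, 311.2], 0.71), ([150.4, 268.8], 0.58)]
[246.89312173 261.81694776]
[([312.5, 335.3], 0.89), ([366.9, 238.5], 0.7), ([477.9, 170.6], 0.53)]
[373.14959293 237.30991112]
tool offset mm [  1.5   4.2 103.6] dist 0.1037 yaw -7.42 t 4.25
per row [0.0002 0.0005 0.0129]
```

View pics/side1c.png

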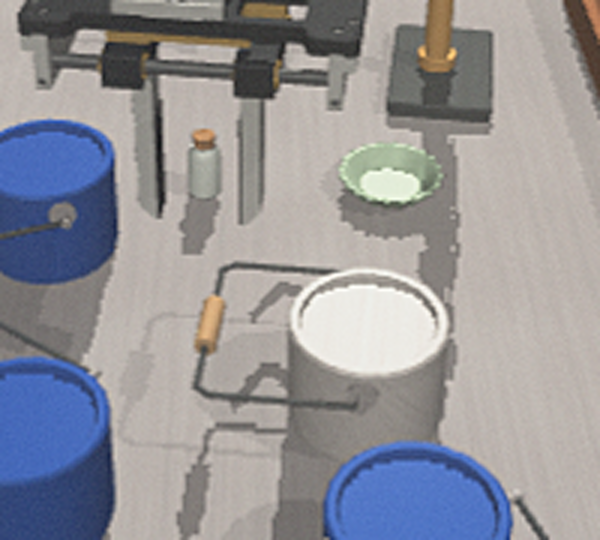

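View pics/top1c.png

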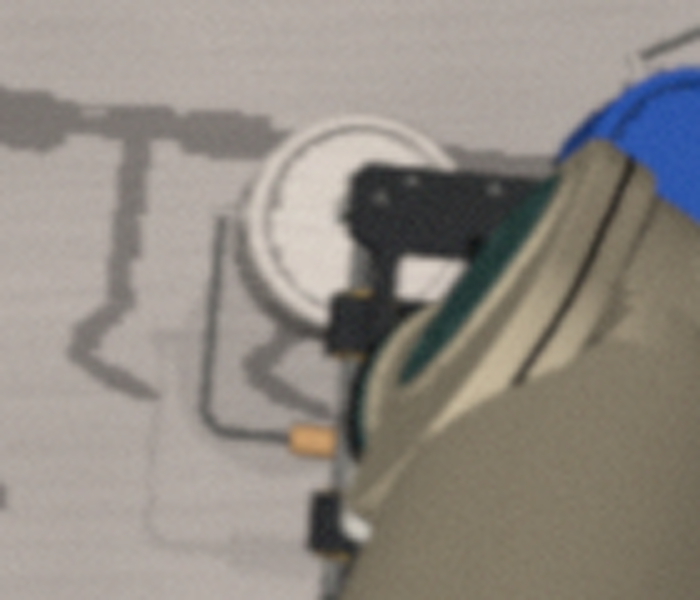

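The side view shows the fingers straddling above the roller (roller at (249,309), tips near (232,272) and (262,274)). The fit holds, so I descend and close.

```bash
python3 -m creep '{"offset":[[0.001,0.001,0.014],[0.001,0,0.014],[0,0,0.014],[0,0,0.014],[0,0,0.014],[0,0,0.014],[0,0,0.013],[0,0,0.006]],"delta_rot":[[0,0,0],[0,0,0],[0,0,0],[0,0,0],[0,0,0],[0,0,0],[0,0,0],[0,0,0]]}' 0.036
python3 -m creep '{"offset":[[0,0,0],[0,0,0]],"delta_rot":[[0,0,0],[0,0,0]]}'
python3 - <<'E'
from h import *
im=bot.camera("side"); crop("side",im,180,230,360,380,4,"pics/s2.png")
E
python3 plan.py .487 -.211 .058
```

```text
time: 4.92
tcp_pos: [0.4874, -0.2078, 0.0574]
ee_rot: [[0.992, -0.129, -0.002], [-0.129, -0.992, 0.001], [-0.002, -0.001, -1.0]]
contact_force: [-0.4, 0.0, -0.5]
gripper_width: 0.036
time: 5.08
tcp_pos: [0.488, -0.2091, 0.0587]
ee_rot: [[0.991, -0.131, 0.0], [-0.131, -0.991, 0.0], [0.0, -0.0, -1.0]]
contact_force: [0.2, -0.6, -0.2]
gripper_width: 0.0361
tool offset mm [-1.1  1.7  1.1] dist 0.0023 yaw -7.55 t 5.1333
```

View pics/s2.png

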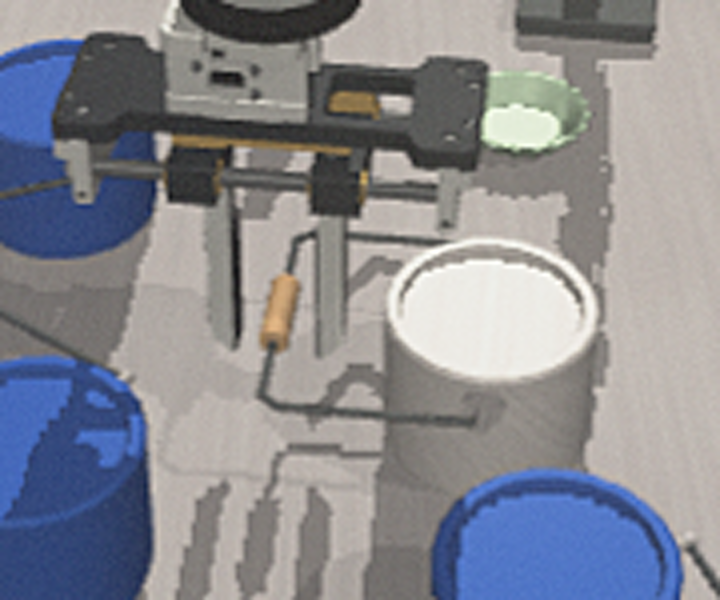

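The roller is centred between the fingers. Closing.

```bash
python3 -m creep '{"offset":[[0,0,0],[0,0,0],[0,0,0],[0,0,0],[0,0,0],[0,0,0]],"delta_rot":[[0,0,0],[0,0,0],[0,0,0],[0,0,0],[0,0,0],[0,0,0]]}' 0 30
python3 - <<'E'
from h import *
s=bot.state();print(s["gripper_width"],s["contact_force"],s["tcp_pos"])
th=np.linspace(0,np.pi/2,19);x=-95*np.cos(th);z=95*np.sin(th)
print(np.c_[np.diff(x),-np.diff(z)].round(1).tolist())
E
```

```text
time: 5.63
tcp_pos: [0.4885, -0.21, 0.0588]
ee_rot: [[0.991, -0.132, 0.001], [-0.132, -0.991, -0.0], [0.001, 0.0, -1.0]]
contact_force: [0.9, -0.5, 1.9]
gripper_width: 0.013
0.013020227215932413 [ 0.92497063 -0.54979883  1.92366479] [ 0.488486   -0.2100438   0.05883931]
[[0.4, -8.3], [1.1, -8.2], [1.8, -8.1], [2.5, -7.9], [3.2, -7.7], [3.8, -7.4], [4.5, -7.0], [5.0, -6.6], [5.6, -6.1], [6.1, -5.6], [6.6, -5.0], [7.0, -4.5], [7.4, -3.8], [7.7, -3.2], [7.9, -2.5], [8.1, -1.8], [8.2, -1.1], [8.3, -0.4]]
```

```bash
python3 -m creep '{"offset":[[0.0004,0,-0.008],[0.001,0,-0.008],[0.002,0,-0.008],[0.0025,0,-0.008],[0.003,0,-0.008],[0.004,0,-0.0075],[0.0045,0,-0.007],[0.005,0,-0.0065]],"delta_rot":[[0,0,0],[0,0,0],[0,0,0],[0,0,0],[0,0,0],[0,0,0],[0,0,0],[0,0,0]]}'
python3 -m creep '{"offset":[[0.0055,0,-0.006],[0.006,0,-0.0055],[0.0065,0,-0.005],[0.007,0,-0.0045],[0.0075,0,-0.004]],"delta_rot":[[0,0,0],[0,0,0],[0,0,0],[0,0,0],[0,0,0]]}'
python3 - <<'E'
from h import *
im=bot.camera("side"); crop("side",im,180,190,380,380,3,"pics/s3.png")
print(bot.state()["tcp_pos"],bot.state()["contact_force"])
E
python3 plan.py .581 -.2225 .154 6
```

```text
time: 6.3
tcp_pos: [0.5104, -0.2127, 0.1202]
ee_rot: [[0.991, -0.132, 0.0], [-0.132, -0.991, 0.0], [0.0, -0.0, -1.0]]
contact_force: [2.8, 0.2, -3.5]
gripper_width: 0.0132
time: 6.72
tcp_pos: [0.5419, -0.2168, 0.1447]
ee_rot: [[0.991, -0.133, -0.002], [-0.133, -0.991, 0.001], [-0.002, -0.001, -1.0]]
contact_force: [0.3, 0.9, -0.3]
gripper_width: 0.0128
[ 0.54411426 -0.21709469  0.14561111] [-0.34374342  1.29546707  6.48473582]
tool offset mm [37.3  0.5 -8.3] dist 0.0382 yaw -7.57 t 6.7667
per row [ 0.0062  0.0001 -0.0014]
```

View pics/s3.png

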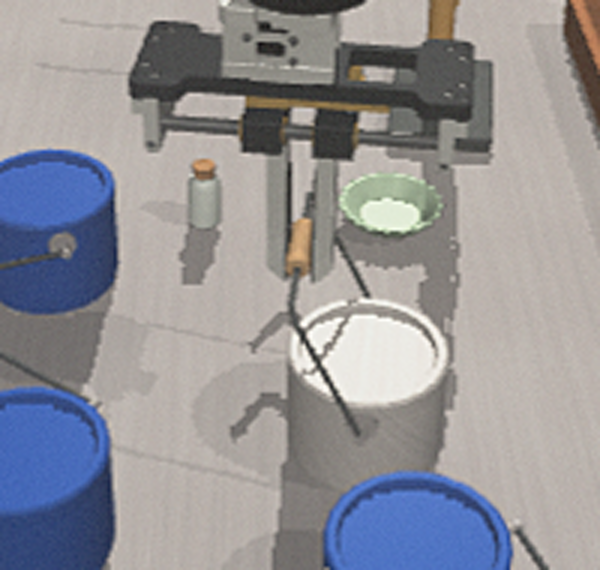

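```bash
python3 -m creep '{"offset":[[0.006,0,-0.002],[0.006,0,-0.002],[0.006,0,-0.0015],[0.006,0,-0.001],[0.006,0,-0.0005],[0.006,0,0],[0,0,0],[0,0,0]],"delta_rot":[[0,0,0],[0,0,0],[0,0,0],[0,0,0],[0,0,0],[0,0,0],[0,0,0],[0,0,0]]}'
python3 - <<'E'
from h import *
im=bot.camera("side"); crop("side",im,180,190,380,380,3,"pics/s4.png")
im=bot.camera("top"); crop("top",im,310,140,450,260,4,"pics/t4.png")
s=bot.state();print(s["time"],s["tcp_pos"],s["contact_force"])
E
```

```text
time: 7.43
tcp_pos: [0.5805, -0.2218, 0.1537]
ee_rot: [[0.991, -0.132, 0.005], [-0.132, -0.991, -0.0], [0.005, -0.0, -1.0]]
contact_force: [-0.3, 3.2, 12.3]
gripper_width: 0.0136
7.5333 [ 0.58013501 -0.22173687  0.15373389] [-0.01732403  3.9568087  12.09269692]
```

View pics/s4.png

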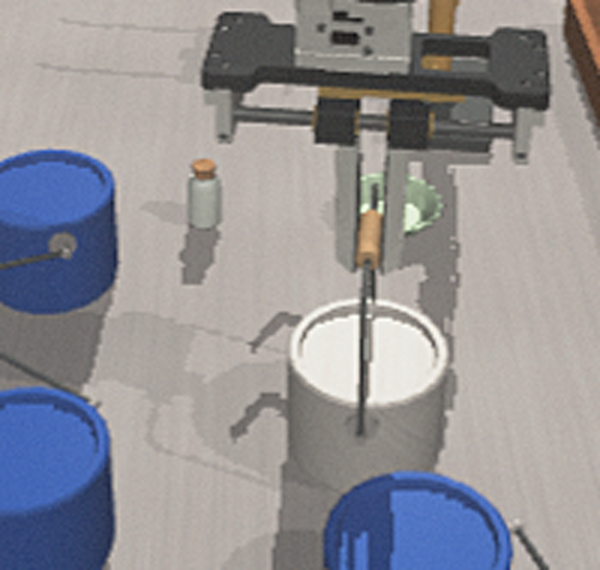

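View pics/t4.png

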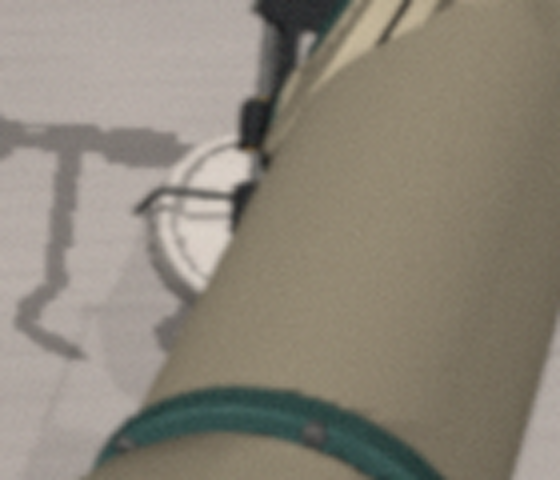

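The bail is upright and the can still stands, though I'm pressing down with about 12 N. I relieve that by raising slightly, then lift.

```bash
python3 -m creep '{"offset":[[0,0,-0.001],[0,0,-0.0005],[0,0,0],[0,0,0]],"delta_rot":[[0,0,0],[0,0,0],[0,0,0],[0,0,0]]}'
python3 -m creep '{"offset":[[0,0,-0.002],[0,0,-0.003],[0,0,-0.005],[0,0,-0.005],[0,0,-0.005],[0,0,-0.004],[0,0,-0.002],[0,0,0]],"delta_rot":[[0,0,0],[0,0,0],[0,0,0],[0,0,0],[0,0,0],[0,0,0],[0,0,0],[0,0,0]]}'
python3 -m creep '{"offset":[[0,0,0],[0,0,0],[0,0,0]],"delta_rot":[[0,0,0],[0,0,0],[0,0,0]]}'
python3 - <<'E'
from h import *
im=bot.camera("side"); crop("side",im,180,170,380,380,3,"pics/s5.png")
for i in range(5):
    bot.camera("top");s=bot.state();print(s["time"],s["tcp_pos"],s["contact_force"])
E
```

```text
time: 7.87
tcp_pos: [0.5786, -0.2215, 0.1538]
ee_rot: [[0.991, -0.132, 0.001], [-0.132, -0.991, 0.001], [0.001, -0.001, -1.0]]
contact_force: [0.4, 3.7, 7.1]
gripper_width: 0.0133
time: 8.53
tcp_pos: [0.5782, -0.2221, 0.1796]
ee_rot: [[0.991, -0.133, 0.001], [-0.133, -0.991, -0.0], [0.001, 0.0, -1.0]]
contact_force: [0.4, -0.2, -8.5]
gripper_width: 0.0129
time: 8.78
tcp_pos: [0.5778, -0.2218, 0.1787]
ee_rot: [[0.991, -0.132, -0.0], [-0.132, -0.991, 0.0], [-0.0, -0.0, -1.0]]
contact_force: [-0.4, 1.1, -7.4]
gripper_width: 0.013
8.8833 [ 0.57762791 -0.22183961  0.17869894] [-0.36069441  0.34268795 -8.90371456]
8.9333 [ 0.57759836 -0.22178568  0.17871192] [-0.85449699 -0.26032488 -8.08366172]
8.9833 [ 0.57754227 -0.22182688  0.17870229] [ 1.81441605e-01  1.17398814e-03 -8.13137927e+00]
9.0333 [ 0.57758106 -0.2218433   0.17875709] [-0.67858572 -0.36548917 -8.13183599]
9.0833 [ 0.57765756 -0.22185846  0.17881504] [-0.23180584  0.68563272 -8.27001491]
```

View pics/s5.png

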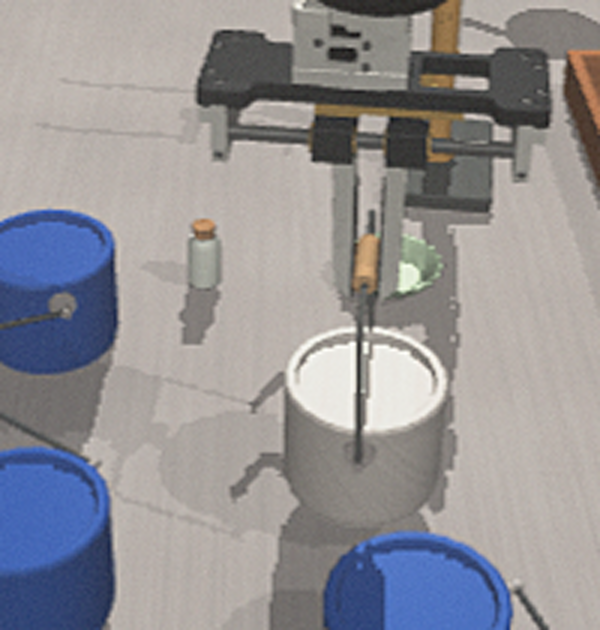

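The weight reads about 8.2 N, so the spring should sink about 48 mm. The can hangs level. I lift to z=0.30 and carry it to 70 mm short of the notches.

```bash
python3 -m creep '{"offset":[[0,0,-0.005],[0,0,-0.01],[0,0,-0.015],[0,0,-0.018],[0,0,-0.018],[0,0.002,-0.018],[0,0.005,-0.016],[0,0.008,-0.011]],"delta_rot":[[0,0,0],[0,0,0],[0,0,0],[0,0,0],[0,0,0],[0,0,0],[0,0,0],[0,0,0]]}'
python3 - <<'E'
from h import *
a=np.radians(-8.07);R=np.array([[np.cos(a),-np.sin(a)],[np.sin(a),np.cos(a)]])
for x in(-.07,0):print(R@[x,0]+[.5632,.1803])
E
python3 plan.py .494 .190 .30 24
```

```text
time: 9.75
tcp_pos: [0.5768, -0.2361, 0.2929]
ee_rot: [[0.991, -0.131, 0.003], [-0.131, -0.991, 0.0], [0.003, -0.001, -1.0]]
contact_force: [0.3, 0.4, -7.7]
gripper_width: 0.0128
[0.49389319 0.1901268 ]
[0.5632 0.1803]
tool offset mm [-137.9 -411.6   -7.3] dist 0.4341 yaw -7.53 t 9.75
per row [-0.0057 -0.0171 -0.0003]
```

```bash
python3 -m creep '{"offset":[[0,0,-0.004],[-0.001,-0.003,-0.002],[-0.002,-0.006,0],[-0.003,-0.009,0],[-0.004,-0.012,0],[-0.005,-0.015,0],[-0.006,-0.018,0],[-0.006,-0.018,0]],"delta_rot":[[0,0,0],[0,0,0],[0,0,0],[0,0,0],[0,0,0],[0,0,0],[0,0,0],[0,0,0]]}'
python3 -m creep '{"offset":[[-0.006,-0.018,0],[-0.006,-0.018,0],[-0.006,-0.018,0],[-0.006,-0.018,0],[-0.006,-0.018,0],[-0.006,-0.018,0],[-0.006,-0.018,0],[-0.006,-0.018,0]],"delta_rot":[[0,0,0],[0,0,0],[0,0,0],[0,0,0],[0,0,0],[0,0,0],[0,0,0],[0,0,0]]}'
python3 plan.py .494 .190 .30 10
```

```text
time: 10.42
tcp_pos: [0.5589, -0.1501, 0.2951]
ee_rot: [[0.991, -0.131, -0.002], [-0.131, -0.991, 0.001], [-0.002, -0.001, -1.0]]
contact_force: [-0.3, 0.3, -7.4]
gripper_width: 0.0132
time: 11.08
tcp_pos: [0.5299, -0.0009, 0.2954]
ee_rot: [[0.991, -0.131, -0.002], [-0.131, -0.991, 0.001], [-0.002, -0.001, -1.0]]
contact_force: [0.4, -0.3, -9.0]
gripper_width: 0.0131
tool offset mm [ -60.5 -184.6   -4.3] dist 0.1943 yaw -7.5 t 11.0833
per row [-0.0061 -0.0185 -0.0004]
```

```bash
python3 -m creep '{"offset":[[-0.006,-0.018,-0.001],[-0.006,-0.018,-0.001],[-0.006,-0.018,-0.001],[-0.006,-0.018,0],[-0.006,-0.018,0],[-0.006,-0.018,0],[-0.005,-0.016,0],[-0.005,-0.014,0]],"delta_rot":[[0,0,0],[0,0,0],[0,0,0],[0,0,0],[0,0,0],[0,0,0],[0,0,0],[0,0,0]]}'
python3 -m creep '{"offset":[[-0.004,-0.012,0],[-0.003,-0.009,0],[-0.002,-0.006,0],[-0.001,-0.003,0],[0,0,0],[0,0,0],[0,0,0],[0,0,0]],"delta_rot":[[0,0,0],[0,0,0],[0,0,0],[0,0,0],[0,0,0],[0,0,0],[0,0,0],[0,0,0]]}'
python3 -m creep '{"offset":[[0,0,0],[0,0,0],[0,0,0],[0,0,0],[0,0,0],[0,0,0],[0,0,0],[0,0,0]],"delta_rot":[[0,0,0],[0,0,0],[0,0,0],[0,0,0],[0,0,0],[0,0,0],[0,0,0],[0,0,0]]}'
python3 - <<'E'
from h import *
im=bot.camera("side"); crop("side",im,170,60,370,260,3,"pics/s6.png")
im=bot.camera("top"); crop("top",im,110,110,290,260,4,"pics/t6.png")
s=bot.state();print(s["time"],s["tcp_pos"],s["contact_force"])
E
python3 plan.py .494 .190 .30
```

```text
time: 11.75
tcp_pos: [0.5021, 0.1422, 0.2984]
ee_rot: [[0.992, -0.129, -0.002], [-0.129, -0.992, 0.001], [-0.002, -0.001, -1.0]]
contact_force: [0.8, 0.3, -8.0]
gripper_width: 0.0133
time: 12.42
tcp_pos: [0.4984, 0.169, 0.299]
ee_rot: [[0.991, -0.134, 0.0], [-0.134, -0.991, -0.001], [0.0, 0.0, -1.0]]
contact_force: [0.3, 0.5, -7.2]
gripper_width: 0.0127
time: 13.08
tcp_pos: [0.4981, 0.1701, 0.299]
ee_rot: [[0.991, -0.132, 0.0], [-0.132, -0.991, 0.0], [0.0, -0.0, -1.0]]
contact_force: [0.3, -0.3, -9.2]
gripper_width: 0.0128
13.1833 [0.49809192 0.17013527 0.29896929] [ 0.4544186  -0.43994397 -8.54361037]
tool offset mm [ -6.7 -19.1  -1. ] dist 0.0203 yaw -7.61 t 13.1833
```

View pics/s6.png

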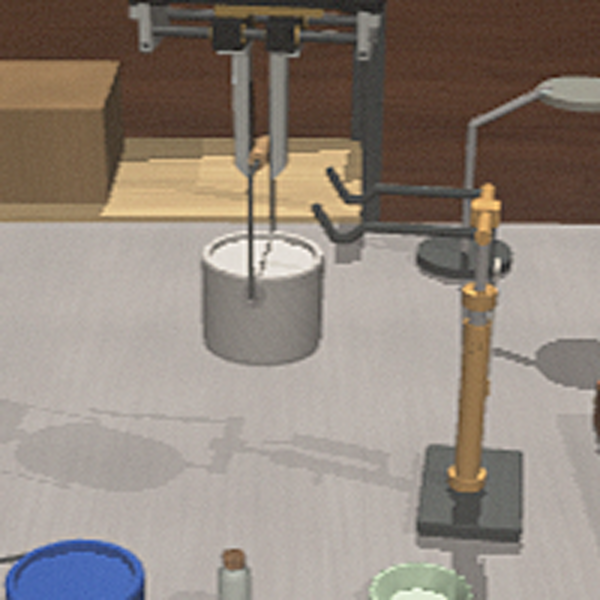

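View pics/t6.png

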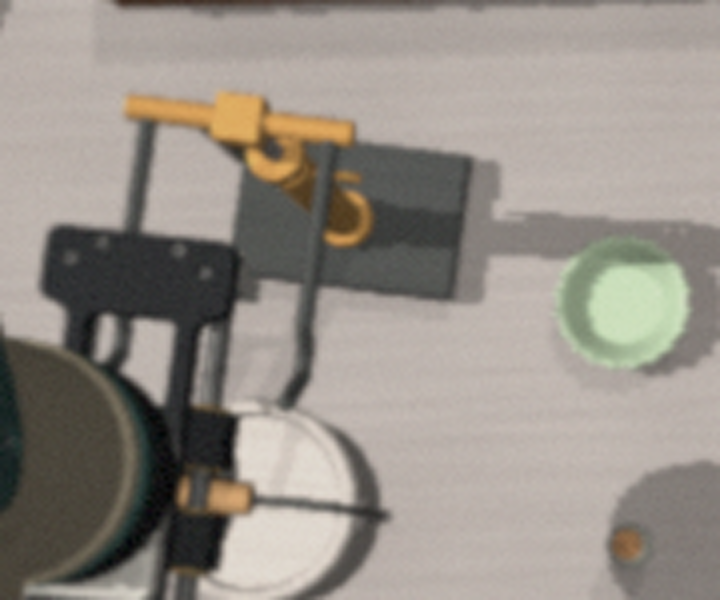

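```bash
python3 -m creep '{"offset":[[-0.001,-0.002,0],[-0.001,-0.003,0],[-0.001,-0.004,0],[-0.001,-0.004,0],[-0.001,-0.003,0],[-0.001,-0.003,0],[0,0,0],[0,0,0]],"delta_rot":[[0,0,0],[0,0,0],[0,0,0],[0,0,0],[0,0,0],[0,0,0],[0,0,0],[0,0,0]]}'
python3 -m creep '{"offset":[[0,0,0],[0,0,0],[0,0,0],[0,0,0],[0,0,0],[0,0,0],[0,0,0],[0,0,0]],"delta_rot":[[0,0,0],[0,0,0],[0,0,0],[0,0,0],[0,0,0],[0,0,0],[0,0,0],[0,0,0]]}'
python3 - <<'E'
from h import *
im=bot.camera("side"); crop("side",im,220,80,350,180,6,"pics/s7.png"); cv2.imwrite("pics/s7f.png",im[:,:,::-1])
im=bot.camera("top"); crop("top",im,110,120,240,270,4,"pics/t7.png"); cv2.imwrite("pics/t7f.png",im[:,:,::-1])
s=bot.state();print(s["time"],s["tcp_pos"],s["contact_force"])
E
```

```text
time: 13.85
tcp_pos: [0.4946, 0.1901, 0.2989]
ee_rot: [[0.991, -0.132, -0.0], [-0.132, -0.991, 0.0], [-0.0, -0.0, -1.0]]
contact_force: [0.2, 0.6, -8.2]
gripper_width: 0.013
time: 14.52
tcp_pos: [0.4947, 0.1898, 0.299]
ee_rot: [[0.991, -0.133, -0.0], [-0.133, -0.991, 0.0], [-0.0, -0.0, -1.0]]
contact_force: [-0.1, -0.8, -8.2]
gripper_width: 0.0129
14.6167 [0.49465327 0.1897655  0.29895106] [-0.70949643 -0.3914294  -8.48001719]
```

View pics/s7.png

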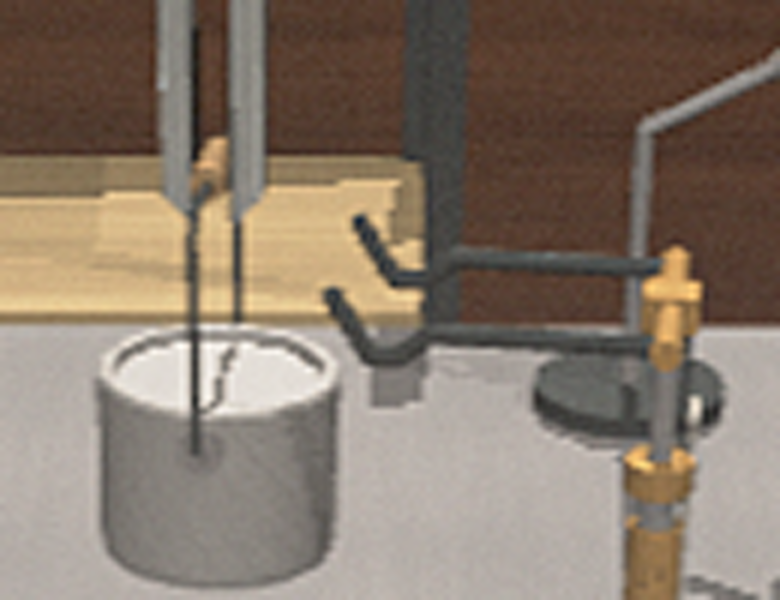

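View pics/t7.png

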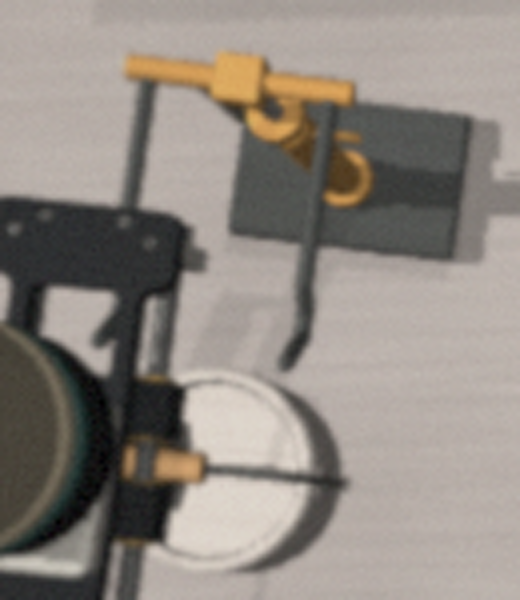

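```bash
cat > fit1.py <<'E'
from h import *
def R(a):return np.array([[np.cos(a),-np.sin(a),0],[np.sin(a),np.cos(a),0],[0,0,1]])
s=lambda u,v:("side",(220+u/6,80+v/6)); t=lambda u,v:("top",(110+u/4,120+v/4))
def fit(L,x0,dz):
    f=lambda p:np.concatenate([proj(n,R(p[2])@np.array(q)+[p[0],p[1],p[3]])-uv for (n,uv),q in L])
    r=least_squares(f,x0,loss="soft_l1");print(r.x.round(4),np.degrees(r.x[2]).round(2));print(f(r.x).reshape(-1,2).round(1).tolist());return r.x
# z relative to crossbar axis in both
can=[(t(347,483),(0,-.06,0)),(t(205,467),(0,-.02,0)),(t(214,470),(0,0,-.08)),(s(195,203),(0,-.058,-.004)),(s(195,452),(0,-.058,-.095)),(s(219,370),(0,0,-.08))]
c=fit(can,[.495,.19,-.13,.30],0)
B=[(s(362,220),(-.0185,.041,.017)),(s(333,296),(-.0185,-.041,.017)),(s(382,353),(-.002,-.041,-.006)),(s(405,277),(-.002,.041,-.006)),
(s(650,345),(.098,-.041,.004)),(s(655,265),(.098,.041,.004)),(t(288,363),(-.0185,-.041,.017)),(t(303,325),(-.004,-.041,-.006)),(t(327,108),(.098,-.041,.004)),(t(148,85),(.098,.041,.004)),(t(103,338),(-.0185,.041,.017))]
b=fit(B,[.563,.18,-.14,.25],0)
print("crossbar in balance frame",(R(b[2]).T@np.array([c[0]-b[0],c[1]-b[1],c[3]-b[3]])).round(4))
E
python3 fit1.py
```

```text
[ 0.4931  0.1841 -0.108   0.306 ] -6.19
[[-9.8, -2.4], [1.6, -0.4], [0.1, -0.4], [-1.3, 2.5], [-0.7, -0.0], [-1.5, -2.3]]
[ 0.5634  0.1792 -0.1365  0.2505] -7.82
[[-0.8, 0.1], [-0.1, -0.2], [-1.0, 0.4], [-1.2, 0.2], [-0.5, -0.1], [-0.4, 0.3], [0.0, -1.8], [0.2, 1.0], [0.4, -1.8], [-0.3, -1.1], [-0.5, -0.8]]
crossbar in balance frame [-0.0703 -0.0048  0.0555]
```

```bash
sed -i 's/(t(347,483),(0,-.06,0))/(t(347,483),(0,-.06,-.095))/' fit1.py; python3 fit1.py; python3 plan.py .55 .18 .299
```

```text
[ 0.4933  0.1863 -0.101   0.3049] -5.78
[[0.2, -0.9], [0.4, -0.5], [-1.0, -0.4], [-1.0, 2.7], [-0.4, 0.0], [-1.4, -2.2]]
[ 0.5634  0.1792 -0.1365  0.2505] -7.82
[[-0.8, 0.1], [-0.1, -0.2], [-1.0, 0.4], [-1.2, 0.2], [-0.5, -0.1], [-0.4, 0.3], [0.0, -1.8], [0.2, 1.0], [0.4, -1.8], [-0.3, -1.1], [-0.5, -0.8]]
crossbar in balance frame [-0.0704 -0.0025  0.0544]
tool offset mm [56.2  2.3 -0.1] dist 0.0562 yaw -7.61 t 14.6167
```

The crossbar sits 70 mm short of the notches, 2.5 mm off in y and about 50 mm above the seat. Going forward.

```bash
python3 -m creep '{"offset":[[0.002,0,0],[0.005,-0.001,0],[0.008,-0.001,0],[0.01,0,0],[0.01,0,0],[0.01,0,0],[0.01,0,0],[0.008,0,0]],"delta_rot":[[0,0,0],[0,0,0],[0,0,0],[0,0,0],[0,0,0],[0,0,0],[0,0,0],[0,0,0]]}'
python3 -m creep '{"offset":[[0.005,0,0],[0.002,0,0],[0,0,0],[0,0,0],[0,0,0.002],[0,0,0.003],[0,0,0.003],[0,0,0.003]],"delta_rot":[[0,0,0],[0,0,0],[0,0,0],[0,0,0],[0,0,0],[0,0,0],[0,0,0],[0,0,0]]}'
python3 -m creep '{"offset":[[0,0,0.003],[0,0,0.003],[0,0,0.002],[0,0,0],[0,0,0],[0,0,0],[0,0,0],[0,0,0]],"delta_rot":[[0,0,0],[0,0,0],[0,0,0],[0,0,0],[0,0,0],[0,0,0],[0,0,0],[0,0,0]]}'
python3 - <<'E'
from h import *
im=bot.camera("side"); crop("side",im,220,80,350,180,6,"pics/s8.png"); cv2.imwrite("pics/s8f.png",im[:,:,::-1])
im=bot.camera("top"); crop("top",im,110,120,240,270,4,"pics/t8.png"); cv2.imwrite("pics/t8f.png",im[:,:,::-1])
s=bot.state();print(s["time"],s["tcp_pos"],s["contact_force"])
E
```

```text
time: 15.28
tcp_pos: [0.5592, 0.1828, 0.2988]
ee_rot: [[0.991, -0.133, 0.001], [-0.133, -0.991, -0.0], [0.001, 0.0, -1.0]]
contact_force: [0.5, 0.3, -7.3]
gripper_width: 0.0133
time: 15.95
tcp_pos: [0.5639, 0.1826, 0.2876]
ee_rot: [[0.991, -0.132, -0.0], [-0.132, -0.991, 0.0], [-0.0, 0.0, -1.0]]
contact_force: [-0.1, -0.8, -7.7]
gripper_width: 0.0132
time: 16.62
tcp_pos: [0.5643, 0.1826, 0.2801]
ee_rot: [[0.991, -0.132, 0.0], [-0.132, -0.991, 0.0], [-0.0, -0.0, -1.0]]
contact_force: [-0.7, 0.3, -8.2]
gripper_width: 0.0136
16.7167 [0.56441842 0.18248019 0.28011165] [-0.34097556  0.74426043 -8.27733493]
```

View pics/s8.png

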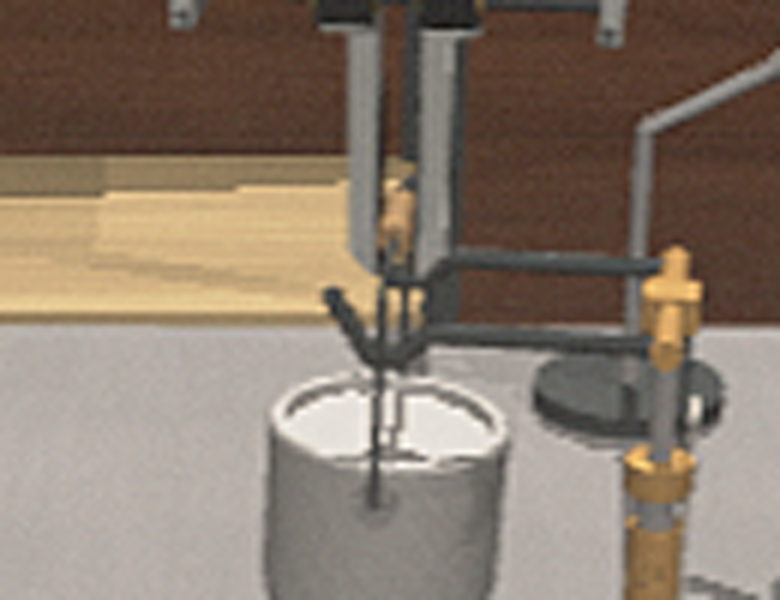

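View pics/t8.png

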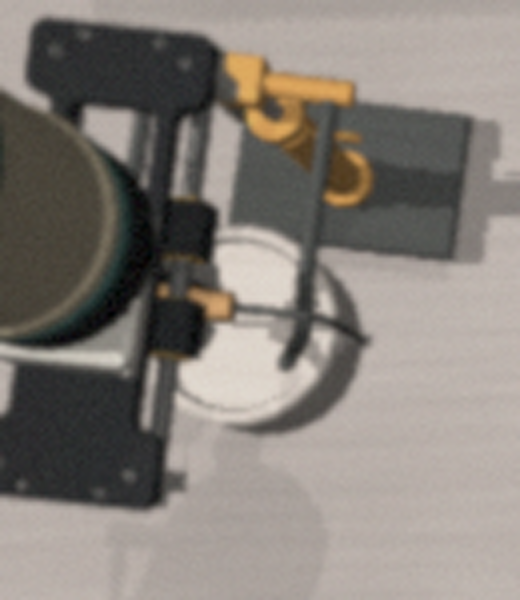

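The near leg hangs outside the near prong and the crossbar is above the notch bottom (side crop (382,353)). Lowering slowly.

```bash
python3 -m creep '{"offset":[[0,0,0.002],[0,0,0.003],[0,0,0.003],[0,0,0.003],[0,0,0.003],[0,0,0.003],[0,0,0.003],[0,0,0.002]],"delta_rot":[[0,0,0],[0,0,0],[0,0,0],[0,0,0],[0,0,0],[0,0,0],[0,0,0],[0,0,0]]}'
python3 -m creep '{"offset":[[0,0,0.002],[0,0,0.002],[0,0,0.002],[0,0,0.002],[0,0,0.002],[0,0,0.002],[0,0,0],[0,0,0]],"delta_rot":[[0,0,0],[0,0,0],[0,0,0],[0,0,0],[0,0,0],[0,0,0],[0,0,0],[0,0,0]]}'
python3 - <<'E'
from h import *
im=bot.camera("side"); crop("side",im,220,80,350,180,6,"pics/s9.png")
im=bot.camera("top"); crop("top",im,110,120,240,270,4,"pics/t9.png")
s=bot.state();print(s["time"],s["tcp_pos"],s["contact_force"])
E
```

```text
time: 17.38
tcp_pos: [0.5641, 0.1825, 0.2574]
ee_rot: [[0.991, -0.132, -0.001], [-0.132, -0.991, -0.0], [-0.001, 0.0, -1.0]]
contact_force: [-0.0, 0.2, -7.4]
gripper_width: 0.0133
time: 18.05
tcp_pos: [0.5643, 0.1825, 0.246]
ee_rot: [[0.991, -0.132, 0.0], [-0.132, -0.991, 0.0], [0.0, -0.0, -1.0]]
contact_force: [-0.4, -0.2, -6.2]
gripper_width: 0.0129
18.15 [0.56434277 0.182481   0.24614728] [-0.58802133  0.25815315 -6.56357211]
```

View pics/s9.png

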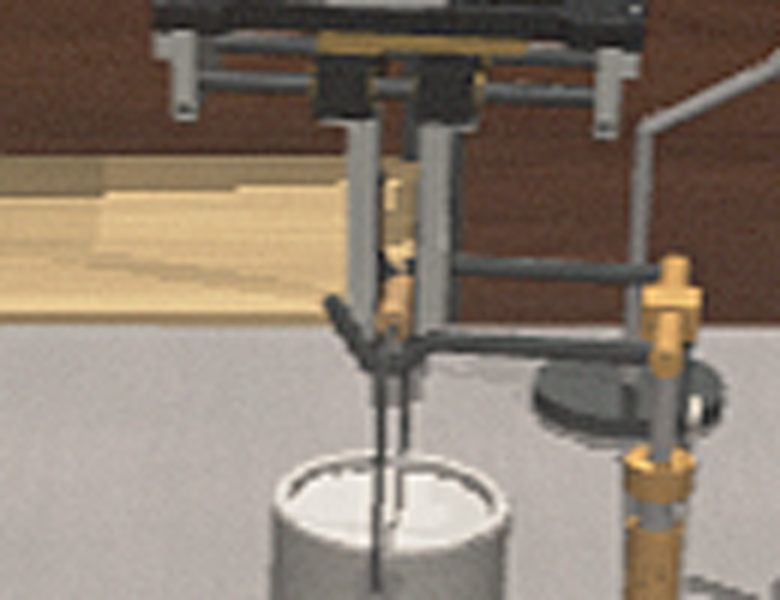

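View pics/t9.png

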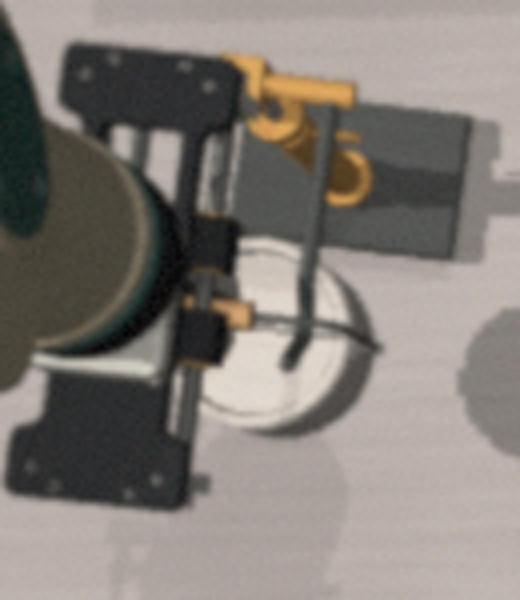

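Contact is made: the force drops to about −6.4 N and the head has sunk slightly. I keep easing down towards z≈0.204.

```bash
python3 -m creep '{"offset":[[0,0,0.001],[0,0,0.002],[0,0,0.0025],[0,0,0.003],[0,0,0.003],[0,0,0.003],[0,0,0.003],[0,0,0.003]],"delta_rot":[[0,0,0],[0,0,0],[0,0,0],[0,0,0],[0,0,0],[0,0,0],[0,0,0],[0,0,0]]}'
python3 -m creep '{"offset":[[0,0,0.003],[0,0,0.0025],[0,0,0.002],[0,0,0.002],[0,0,0.0015],[0,0,0.001],[0,0,0.0005],[0,0,0]],"delta_rot":[[0,0,0],[0,0,0],[0,0,0],[0,0,0],[0,0,0],[0,0,0],[0,0,0],[0,0,0]]}'
cat > avg.py <<'E'
from h import *
F=[];
for i in range(16):
    im=bot.camera("side");s=bot.state();F.append(np.r_[s["contact_force"],s["tcp_pos"][2],s["joint_torque"][1],s["joint_torque"][3]])
F=np.array(F);print(s["time"],"mean F",F[:,:3].mean(0).round(2),"se",(F[:,2].std()/4).round(2),"z",F[:,3].mean().round(4),"pos",s["tcp_pos"].round(4),"tq",F[:,4:].mean(0).round(2))
E
python3 avg.py
```

```text
time: 18.82
tcp_pos: [0.5644, 0.1825, 0.2253]
ee_rot: [[0.991, -0.132, 0.0], [-0.132, -0.991, 0.0], [0.0, -0.0, -1.0]]
contact_force: [-1.3, 0.6, -3.9]
gripper_width: 0.0129
time: 19.48
tcp_pos: [0.5644, 0.1825, 0.213]
ee_rot: [[0.991, -0.132, 0.0], [-0.132, -0.991, 0.0], [0.0, -0.0, -1.0]]
contact_force: [-0.7, -0.0, -2.2]
gripper_width: 0.0128
20.2833 mean F [-0.8  -0.23 -1.63] se 0.11 z 0.213 pos [0.5644 0.1825 0.213 ] tq [-50.38 -18.  ]
```

```bash
python3 -m creep '{"offset":[[0,0,0.001],[0,0,0.0015],[0,0,0.002],[0,0,0.002],[0,0,0.0015],[0,0,0.001],[0,0,0.0005],[0,0,0]],"delta_rot":[[0,0,0],[0,0,0],[0,0,0],[0,0,0],[0,0,0],[0,0,0],[0,0,0],[0,0,0]]}'
python3 avg.py
python3 - <<'E'
from h import *
im=bot.camera("side"); crop("side",im,220,80,350,200,6,"pics/s10.png")
im=bot.camera("top"); crop("top",im,110,120,240,270,4,"pics/t10.png")
E
```

```text
time: 20.95
tcp_pos: [0.5644, 0.1825, 0.2034]
ee_rot: [[0.991, -0.133, 0.0], [-0.133, -0.991, 0.0], [0.0, -0.0, -1.0]]
contact_force: [-1.3, 0.6, 0.4]
gripper_width: 0.013
21.75 mean F [-0.55 -0.09 -0.33] se 0.14 z 0.2035 pos [0.5644 0.1825 0.2035] tq [-49.82 -17.12]
```

View pics/s10.png

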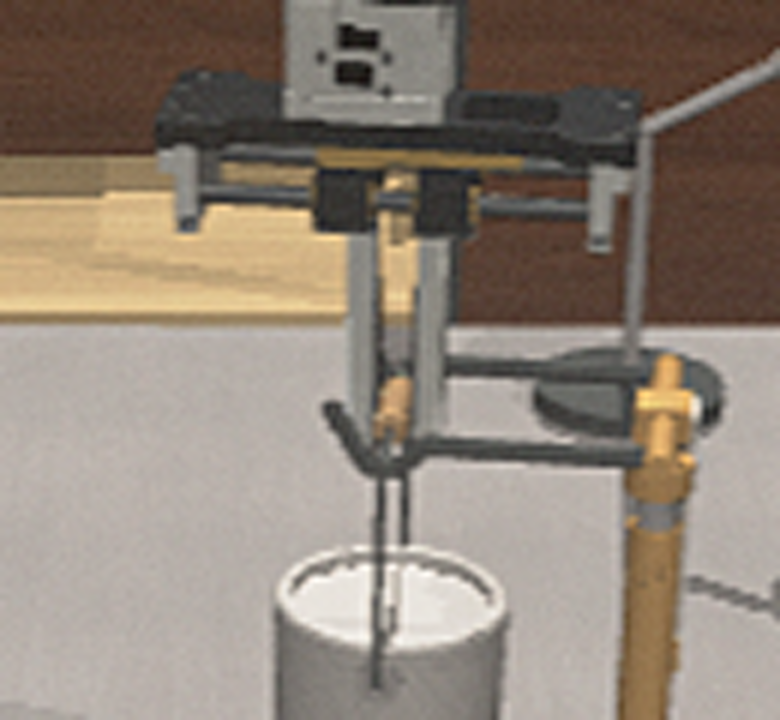

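View pics/t10.png

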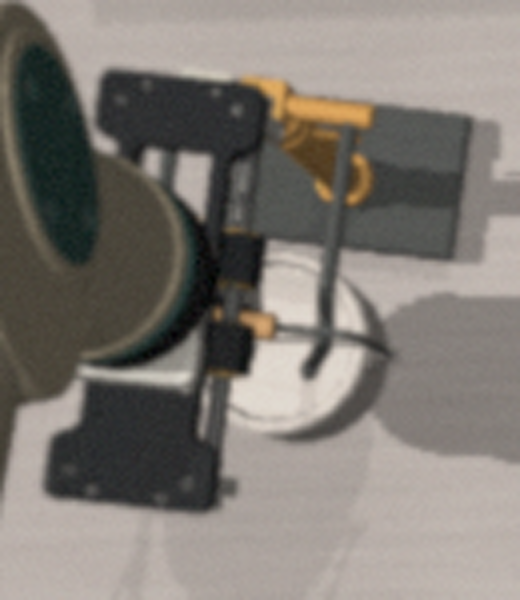

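```bash
python3 -m creep '{"offset":[[0,0,0.0005],[0,0,0.0005],[0,0,0.0005],[0,0,0.0005],[0,0,0],[0,0,0]],"delta_rot":[[0,0,0],[0,0,0],[0,0,0],[0,0,0],[0,0,0],[0,0,0]]}'
python3 avg.py; python3 avg.py
```

```text
time: 22.35
tcp_pos: [0.5644, 0.1825, 0.2014]
ee_rot: [[0.991, -0.133, 0.0], [-0.133, -0.991, -0.0], [0.0, 0.0, -1.0]]
contact_force: [-0.6, -0.7, 0.1]
gripper_width: 0.013
23.15 mean F [ 0.03 -0.11  0.13] se 0.14 z 0.2015 pos [0.5644 0.1825 0.2015] tq [-49.68 -16.74]
23.95 mean F [ 0.35 -0.02 -0.3 ] se 0.14 z 0.2015 pos [0.5643 0.1825 0.2015] tq [-49.66 -16.63]
```

The mean load on the fingers is −0.1 N, so the spring carries the can. I drop the grip to 3 N so any residue can slip gently, then open.

```bash
python3 -m creep '{"offset":[[0,0,0],[0,0,0],[0,0,0],[0,0,0],[0,0,0],[0,0,0]],"delta_rot":[[0,0,0],[0,0,0],[0,0,0],[0,0,0],[0,0,0],[0,0,0]]}' 0 3
python3 avg.py
```

```text
time: 24.45
tcp_pos: [0.5643, 0.1825, 0.2015]
ee_rot: [[0.991, -0.132, 0.0], [-0.132, -0.991, 0.0], [0.0, -0.0, -1.0]]
contact_force: [-0.9, -0.1, 0.4]
gripper_width: 0.014
25.25 mean F [ 0.03 -0.21 -0.08] se 0.09 z 0.2015 pos [0.5643 0.1825 0.2015] tq [-49.64 -16.56]
```

```bash
python3 -m creep '{"offset":[[0,0,0],[0,0,0],[0,0,0],[0,0,0],[0,0,0],[0,0,0]],"delta_rot":[[0,0,0],[0,0,0],[0,0,0],[0,0,0],[0,0,0],[0,0,0]]}' 0.036
python3 - <<'E'
from h import *
im=bot.camera("side"); crop("side",im,220,80,350,200,6,"pics/s11.png")
s=bot.state();print(s["time"],s["gripper_width"],s["contact_force"])
E
```

```text
time: 25.75
tcp_pos: [0.5643, 0.1825, 0.2014]
ee_rot: [[0.991, -0.132, -0.0], [-0.132, -0.991, 0.0], [-0.0, -0.0, -1.0]]
contact_force: [0.1, 0.2, -0.3]
gripper_width: 0.036
25.8 0.03619491072041124 [ 0.97688376 -0.70058549 -0.24333822]
```

View pics/s11.png

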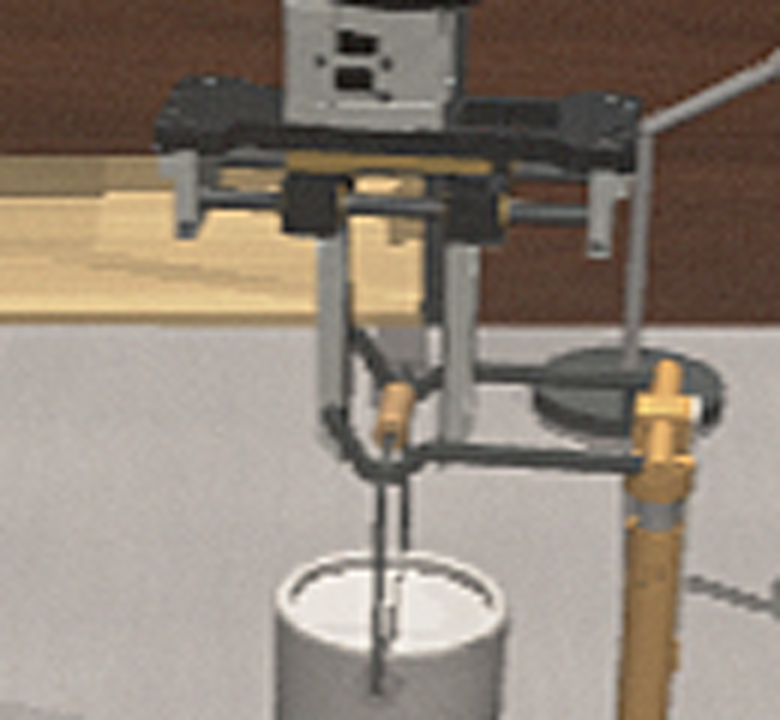

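The can hangs in the notches with the fingers clear, and the hook hardly moved (notch near (382,467) before and after). I retreat straight up.

```bash
python3 -m creep '{"offset":[[0,0,-0.003],[0,0,-0.006],[0,0,-0.01],[0,0,-0.015],[0,0,-0.015],[0,0,-0.015],[0,0,-0.015],[0,0,-0.012]],"delta_rot":[[0,0,0],[0,0,0],[0,0,0],[0,0,0],[0,0,0],[0,0,0],[0,0,0],[0,0,0]]}'
python3 -m creep '{"offset":[[0,0,-0.01],[0,0,-0.01],[0,0,0],[0,0,0],[0,0,0],[0,0,0],[0,0,0],[0,0,0]],"delta_rot":[[0,0,0],[0,0,0],[0,0,0],[0,0,0],[0,0,0],[0,0,0],[0,0,0],[0,0,0]]}'
python3 - <<'E'
from h import *
g=lambda n:cv2.cvtColor(bot.camera(n),cv2.COLOR_RGB2GRAY).astype(int)
a=g("side")[130:260,220:360]
for i in range(12): bot.camera("top")
b=g("side")[130:260,220:360]
print("diff mean",abs(a-b).mean(),"max",abs(cv2.blur((a-b).astype(np.float32),(5,5))).max())
for n in("side","top"):
    im=bot.camera(n);cv2.imwrite(f"pics/{n}12.png",im[:,:,::-1])
    for t in("vial","dish"):print(n,t,[d["point"] for d in bot.mark_of(n,t)][:1])
s=bot.state();print(s["time"],s["tcp_pos"])
E
```

```text
time: 26.47
tcp_pos: [0.5649, 0.1825, 0.2949]
ee_rot: [[0.991, -0.133, 0.002], [-0.133, -0.991, 0.001], [0.002, -0.001, -1.0]]
contact_force: [-0.1, 0.7, -0.7]
gripper_width: 0.0362
time: 27.13
tcp_pos: [0.564, 0.1824, 0.3119]
ee_rot: [[0.991, -0.132, -0.001], [-0.132, -0.991, -0.0], [-0.001, 0.001, -1.0]]
contact_force: [-0.6, -0.1, -0.7]
gripper_width: 0.0365
diff mean 2.2606043956043957 max 6.6
side vial [[246.7, 263.5]]
side dish []
top vial [[187.4, 210.4]]
top dish [[262.3, 186.6]]
28.1333 [0.56431047 0.18245336 0.31245386]
```

View pics/side12.png

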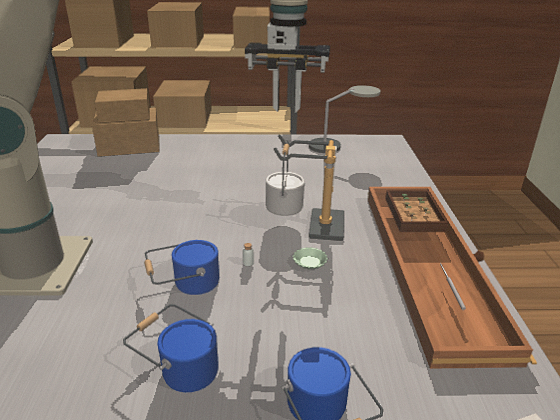

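View pics/top12.png

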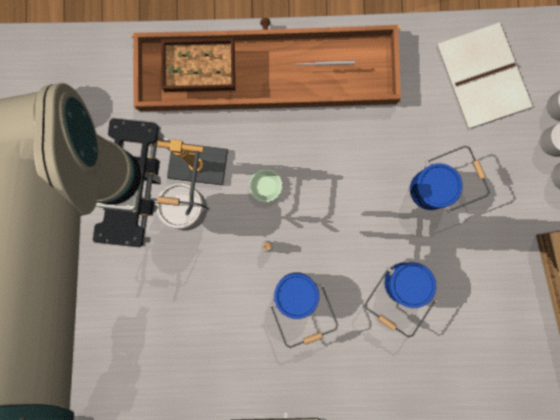

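The can hangs level at side (284,193) with both prongs under its crossbar, and the picture difference over about 0.6 s is at noise level. The vial at top (267,246) and the dish at (265,186) are where they were. Handing in.

```bash
python3 -c "
from bench import bot
bot.finish_job();print(bot.state()['time'])"
```

```text
the job is handed in; nothing more can be done
the job is handed in; nothing more can be done
```

I raised the metal can's bail upright on the desk, carried the can by its roller and hung it on both prongs. I handed it in at about 28 s of the 69 s allowed; no verdict was reported.

- **Letting go:** The can weighed about 8.2 N in the air. I lowered it until the fingers carried about 0 N (averages +0.13, −0.30 and −0.08 N, each ±0.1). I eased the grip to 3 N before opening; the hook hardly moved in the pictures.
- **Last checks:** The can hangs level and looks still, with the crossbar in the notches and the gripper clear above. The vial and dish show no visible shift.
- **Checks that failed or disagreed:**
  - While raising the bail I pressed down on the can with about 12 N, which I then relieved.
  - In the last pictures the vial network's top-view hit, at (187,210), was on the can instead. The dish network found nothing in the side view. I judged those by eye from the pictures.

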